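# Hold the alignment rod through both hinge bushings

## Task

Before the two hinge bushings are tack-welded they must be kept in line. Pull the red drawer out to its stop and leave it out, take the alignment rod from it by its orange grip, and thread the rod through the bracket's brass bushing first and then on through the steel one until its tip sticks out a centimetre or more beyond the steel bushing. Finish still holding the rod there by its grip, spanning both bushings, and leave the other things on the table where they are.

Things in the scene. Friction and masses are not known exactly. Their poses are not given: they have to be found in the camera images.
- cabinet: low blue steel cabinet, 180 (x) x 210 (y) x 80 mm high, fixed to the table, open front towards its -x. Origin under its centre on the table; x points from its front to its back, z up. Its one drawer (red front) slides out along the cabinet's -x.
- drawer (a joint): how far the drawer is out (m): 0 shut, 0.14 at its stop; starts up to 0.01 open; about 2 N of friction, stays where left. Red front panel 12 mm thick, 200 mm wide, top at z = 0.075; tray 186 mm wide, floor at z = 0.014, walls up to z = 0.036. Fully out, the rod lies 50 to 80 mm behind the panel and 60 to 90 mm in front of the cabinet.
- drawer_handle (a point): middle of the drawer's handle (moves with the drawer): a level round steel bar 10 mm thick, 110 mm long along the cabinet's y, 50 mm above the table, its axis 45 mm in front of the red panel (40 mm clear gap behind the bar), on posts 50 mm either side of the middle. The cabinet's top is 30 mm above the bar.
- rod: alignment rod. Origin: centre of its flat orange grip, 14 (x) x 36 (y) x 36 mm (z). From it a steel shank, 12 mm diameter, runs 120 mm along the rod's -y, the last 12 mm tapering to 5 mm. About 0.12 kg; centre of mass about 23 mm from the origin towards the tip. It lies loose and level in the drawer, grip on the tray floor (origin 18 mm above it), roughly along the cabinet's y, tip to -y.
- rod_tip (a point): the rod's tip, 138 mm from the rod's origin along the rod's -y axis.
- bracket: fixed hinge bracket: dark base 90 (x) x 130 (y) x 10 mm, two grey lugs 44 mm wide, top at z = 0.142. Origin under the base's centre, z up. Both bores lie on one level line along its y at x = 0, z = 0.12: 15 mm diameter, flared to about 23 mm at the +y mouths. Brass bushing: y = 0.018 to 0.038; steel: y = -0.038 to -0.018. The rod enters towards -y, its own y along the bracket's y.
- brass_mouth (a point): centre of the flared mouth of the brass bushing (bracket y = +0.038, 120 mm above the table): where the rod enters.
- steel_mouth (a point): centre of the flared mouth of the steel bushing (bracket y = -0.018, 120 mm above the table), facing the brass one; the steel bushing's far face is 20 mm beyond.
- channel_cut: bystander: brown steel channel offcut, 75 x 46 x 30 mm, origin under its centre
- flashlight: bystander: black torch lying along its y, 38 x 124 x 38 mm, origin under its centre
- masking_tape: bystander: roll of masking tape lying flat, 94 mm across, 25 mm high, origin under its centre
- grease_tub: bystander: blue and white tub, 69 mm across, 69 mm high, origin under its centre

How it is judged:
By the outcome, as a careful person would: the job done as asked, in the order asked, and still so for the second after the job is handed in, while the arm keeps its last pose, push and grip.
It also fails if it takes over 59 s, if anything falls off the work surface, if the arm or the gripper's body presses on something with over 40 N, if the wrist force passes 120 N, or if a joint passes its speed limit or range.

## Robot

A 6-joint arm with a two-finger parallel gripper is mounted at the origin on a cart in front of the work surface, level with it; the furniture and walls round the work are solid. World frame = base frame: x ahead of the robot, y to its left, z up, the work surface at z = 0. Lengths are in mm, angles in rad, forces in N, time in s.
With the tool pointing down it reaches from about 350 to 775 mm from the base axis. Payload 7.3 kg.
Tool frame: the origin (TCP) lies at the centre of the arm's flange, where the gripper is bolted on; the fingertips stand 178 mm ahead of it and the grasp point (between the pads) lies 159 mm ahead of it; z points along the fingers, y is the direction in which the jaws open and shut (so a half turn about z gives the same grasp; the last joint's range is limited). The gripper opens to 92 mm and grips with 3 to 60 N. Pads are 19 mm wide; open, the fingers measure 130 mm over their backs; the gripper's body (75 mm by 190 mm) begins 47 mm behind the grasp point.
Start: joints at [-1.386, 0.342, 1.524, -0, 1.275, -0.146], TCP at [170.54, -496.532, 404.741] pointing down, gripper open.
Joint ranges: [-2.53, 2.53], [-0.77, 2.02], [0.04, 2.7], [-1, 4.14], [0.28, 2.66], [-3.11, 3.11]. Speed limits (rad/s): [2.57, 2.57, 3.14, 3.14, 3.14, 3.14].

## Interface

Orientations are given as [roll, pitch, yaw] about the fixed x, y, z axes, in that order (R = Rz(yaw) Ry(pitch) Rx(roll)).
In Python, from plant import get_obs, capture, close_job gives the robot as it stands. The module is installed in compiled form; this text tells all that it offers.
- The arm moves only by the shell command python3 -m pendant 'ROWS'. ROWS is JSON, a list of rows, each a list of 3 entries, a list of its own where there are three numbers: the shift along the tool's x, y, z in m, then the turn, a rotation vector about the tool's x, y, z in rad, then the finger opening in m, from 0 to 0.0918. In form: [[[tx, ty, tz], [wx, wy, wz], fingers], ...]. A call has 1 to 10 rows; each row is the pose to reach, as a shift and turn from the pose commanded when the call began, along the tool's axes at that moment; what a row does not reach only later rows make up. A row lasts 1/12 s, in which the tool goes at most 41.7 mm and 7.16 degrees, less where a joint would pass 70% of its speed; a pose out of reach is approached as far as the arm can. A call with a gripper value outside its range is refused whole. The fingers move at their own pace and stop on an object; the grip force is fixed at half the most. Time passes only in rows, so rows that repeat a pose let the fingers close. It gives the time, the measured TCP pose, the force and the opening at its end, in the units of the state.
- get_obs(): the state, without advancing time (a new reading comes with each control period).
- capture(name): name is "scene" or "top" or "wrist"; returns a dict with "color" (384x512x3 uint8, red, green, blue), "mtx" (3x3 intrinsics, pixels), "dist" ([k1, k2, p1, p2, k3] as OpenCV has them; the pictures are not rectified), "rvec" (rotation vector, rad) and "tvec" (3), from world to camera coordinates, as OpenCV has them. Camera axes: x right, y down, z forward; pixel columns grow to the right and rows downward; lengths in mm; the calibration is good to about 2 mm. A picture is of the moment at which its call begins. There is no depth.
- close_job(): hands the job in, once; it reports no verdict.
The state is a dict: "time": time; "joint_positions": joint angles; "dq": joint speeds; "tau": joint torques, N m; "tool_pos": TCP position; "tcp_rot": TCP orientation; "contact_force": force on the tool from outside, world axes, zero at the start; "moment": the same for the moment, N m; "grip_width": finger opening in mm.
Only numpy, scipy, OpenCV 4.12 (cv2) and the standard library are available. Lean on these libraries where they do the work, as an engineer would, in place of code of your own. Each camera call takes 0.05 s, during which the arm holds its last target. There are 200 camera calls.

## Working session

There is one attempt and no reset: what is moved stays moved. The work goes in short steps, Python scripts to look and compute and a shell command to move; the robot and the scene stay as the last step left them, time stands still between calls to the robot, and variables do not carry over. Pictures are saved under pics/ and viewed, about 8 in all and at most 12, crops included, and the job is handed in when it is done.

```bash
mkdir -p pics; cat > h.py <<'E'
import numpy as np, cv2
from plant import get_obs, capture
from scipy.spatial.transform import Rotation as R
def cam(n):
    c=capture(n); c['R']=cv2.Rodrigues(np.array(c['rvec'],float))[0]; c['t']=np.array(c['tvec'],float).ravel()
    c['C']=-c['R'].T@c['t']; return c
def ray(c,uv):
    p=cv2.undistortPoints(np.array([[uv]],float),np.array(c['mtx'],float),np.array(c['dist'],float))[0,0]
    d=c['R'].T@np.array([p[0],p[1],1]); return c['C'],d/np.linalg.norm(d)
def onz(c,uv,z):
    C,d=ray(c,uv); return C+d*(z-C[2])/d[2]
def proj(c,P):
    return cv2.projectPoints(np.array(P,float).reshape(-1,3),np.array(c['rvec'],float),c['t'],np.array(c['mtx'],float),np.array(c['dist'],float))[0][:,0]
def save(c,n,s=1.5,crop=None):
    im=c['color'][:,:,::-1]
    if crop: x0,x1,y0,y1=crop; im=im[y0:y1,x0:x1]
    cv2.imwrite('pics/'+n,cv2.resize(im,None,fx=s,fy=s,interpolation=cv2.INTER_CUBIC))
def tri(rs):
    A=sum(np.eye(3)-np.outer(d,d) for C,d in rs); b=sum((np.eye(3)-np.outer(d,d))@C for C,d in rs); return np.linalg.solve(A,b)
def toolrot():
    r,p,y=get_obs()['tcp_rot']; return R.from_euler('xyz',[r,p,y]).as_matrix()
E
python3 - <<'E'
from h import *
o=get_obs(); print(o)
print(toolrot())
for n in ['scene','top']:
    c=cam(n); save(c,n+'1.png'); print(n,c['C'].round(),c['R'][2].round(2),c['mtx'])
E
```

```text
{'time': 0.0, 'joint_positions': array([-1.38603677e+00,  3.42703478e-01,  1.52503450e+00,  6.89067156e-06,
        1.27536506e+00, -1.45991347e-01]), 'dq': array([-1.17261695e-03,  1.09529841e-04, -5.75363444e-04, -5.51461879e-05,
        1.43135366e-03, -6.98019410e-04]), 'tau': array([-3.75180180e-04, -4.31243777e+01, -2.44225109e+01,  7.19920266e-02,
        5.58947877e-02, -1.29730879e-04]), 'tool_pos': array([ 170.49589381, -496.39711032,  404.04863592]), 'tcp_rot': array([-3.14009930e+00, -2.26238383e-04,  3.30748725e-01]), 'contact_force': array([-0.23321064, -0.07285479, -0.3106173 ]), 'moment': array([-0.03547051, -0.02486878, -0.01368293]), 'grip_width': 91.8177773082397}
[[ 9.45799435e-01  3.24751221e-01 -2.70991488e-04]
 [ 3.24751255e-01 -9.45798295e-01  1.48588100e-03]
 [ 2.26238381e-04 -1.49335024e-03 -9.99998859e-01]]
scene [-12. 620. 659.] [ 0.49 -0.7  -0.51] [[427.15234274   0.         257.85328828]
 [  0.         427.15234274 182.75376641]
 [  0.           0.           1.        ]]
top [ 344. -175. 1279.] [ 0.18  0.02 -0.98] [[485.47456126   0.         259.2412095 ]
 [  0.         485.47456126 189.51602385]
 [  0.           0.           1.        ]]
```

View pics/scene1.png

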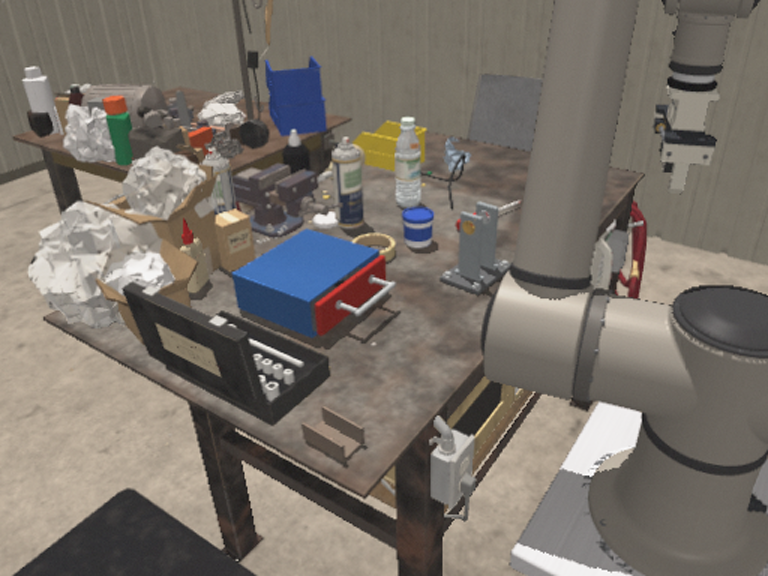

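View pics/top1.png

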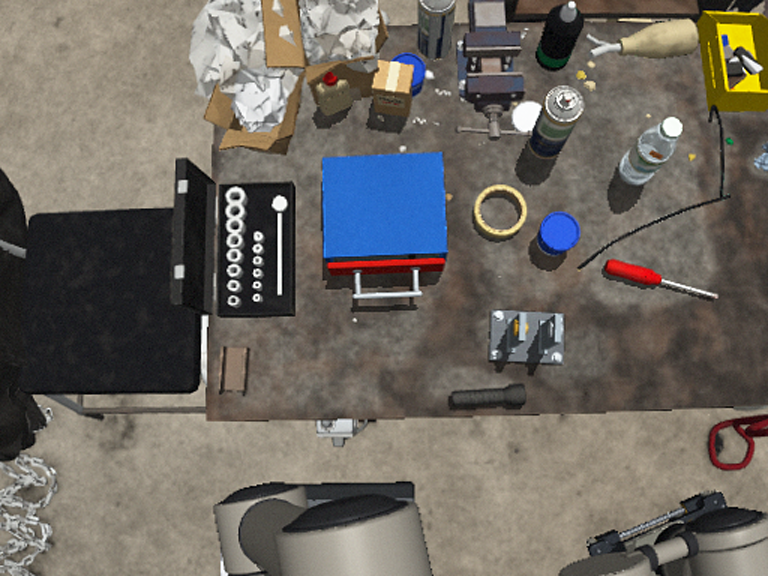

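The top view (in viewed pixels) shows the cabinet at (384,208) with the handle bar from (355,296) to (421,293). The bracket is at (527,337) with its brass lug on the left (+y) side. The torch is at (487,396), the tape at (500,211) and the tub at (558,233). The image's up direction is about world +x.

```bash
cat > m1.py <<'E'
from h import *
c=cam('top'); im=c['color']; hsv=cv2.cvtColor(im,cv2.COLOR_RGB2HSV)
def big(m,roi):
    z=np.zeros_like(m); x0,x1,y0,y1=roi; z[y0:y1,x0:x1]=m[y0:y1,x0:x1]
    return max(cv2.findContours(z,cv2.RETR_EXTERNAL,cv2.CHAIN_APPROX_NONE)[0],key=cv2.contourArea)
b=big(cv2.inRange(hsv,(100,120,60),(125,255,255)),(205,305,95,185))
P=np.array([onz(c,p[0],80) for p in b])[:,:2].astype(np.float32)
print('cab top',cv2.minAreaRect(P),P.min(0),P.max(0))
g=im[180:205,225:295].astype(int)
mask=((g.min(2)>150)&(g.max(2)-g.min(2)<30)).astype(np.uint8)*255
hc=np.argwhere(mask>0)[:,::-1]+[225,180]
H=np.array([onz(c,p,50) for p in hc])[:,:2]
print('handle bright',len(H),H.min(0),H.max(0))
far=H[H[:,0]<np.median(H[:,0])+4]; print('bar fit slope dx/dy',np.polyfit(far[:,1],far[:,0],1),far.mean(0))
print('red',[onz(c,p,75).round(1) for p in [(219,174.5),(295,172.5)]])
for n,z,pts in [('base',10,[(490,310),(565,311),(563,364),(488,362)]),('barends',50,[(354,296),(422,293)]),('torch',19,[(450,396),(525,396)]),('tape',25,[(500,211)]),('tub',69,[(558,233)]),('chan',15,[(234,370)])]:
    print(n,[onz(c,np.array(p)/1.5,z).round(1)[:2] for p in pts])
save(c,'topbr.png',5,(310,390,195,280))
s=cam('scene'); save(s,'scbr.png',6,(285,350,125,200))
im1=cv2.imread('pics/topbr.png'); im2=cv2.imread('pics/scbr.png')
h=max(im1.shape[0],im2.shape[0]); pad=lambda i:cv2.copyMakeBorder(i,0,h-i.shape[0],0,0,0)
cv2.imwrite('pics/br.png',np.hstack([pad(im1),pad(im2)])); print(im1.shape,im2.shape)
E
python3 m1.py
```

```text
cab top ((698.9844360351562, -138.1304931640625), (187.26698303222656, 211.04931640625), 0.7139891386032104) [ 604.23175 -244.39223] [793.50854  -33.675762]
handle bright 205 [ 546.11539556 -197.22036108] [590.77750742 -83.93542333]
bar fit slope dx/dy [-1.14256740e-02  5.48750935e+02] [ 550.33904555 -138.99490493]
red [array([604.2, -43.3,  75. ]), array([ 603.8, -236.4,   75. ])]
base [array([ 523.4, -320. ]), array([ 517.8, -452.5]), array([ 424.8, -443.3]), array([ 432.2, -312.4])]
barends [array([548.3, -84. ]), array([ 550.3, -200.5])]
torch [array([ 375.1, -243.8]), array([ 371.4, -372.6])]
tape [array([ 698.8, -344.8])]
tub [array([ 644.7, -436.5])]
chan [array([428.3, 131.6])]
(425, 400, 3) (450, 390, 3)
```

View pics/br.png

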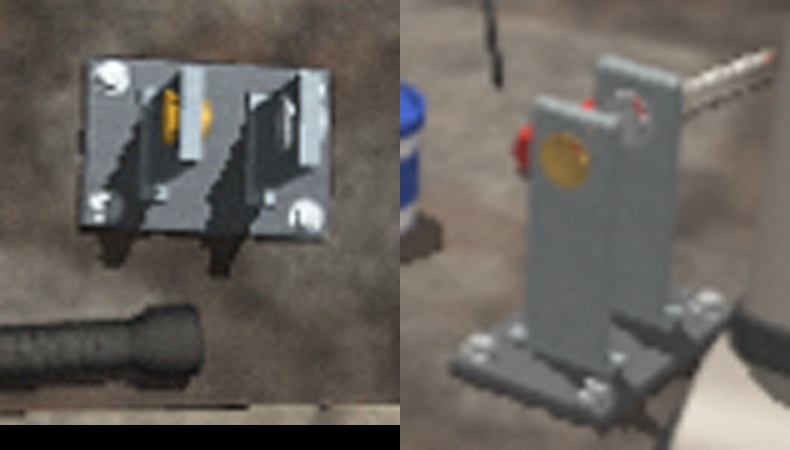

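The crop shows the brass lug top centred at about (192,113) in the left panel and the steel one at (311,117). The brass bushing face is at (564,160) in the right panel. The bracket sits at about (475,-382) with a yaw of about -0.05. I'll move above the handle, turning the jaws to lie along x.

```bash
T='[[0.474,-0.215,0.074],[0,0,-1.25],0.0918]'; python3 -m pendant '[[[0.474,-0.215,0.074],[0,0,-1.25],0.0918],[[0.474,-0.215,0.074],[0,0,-1.25],0.0918],[[0.474,-0.215,0.074],[0,0,-1.25],0.0918],[[0.474,-0.215,0.074],[0,0,-1.25],0.0918],[[0.474,-0.215,0.074],[0,0,-1.25],0.0918],[[0.474,-0.215,0.074],[0,0,-1.25],0.0918],[[0.474,-0.215,0.074],[0,0,-1.25],0.0918],[[0.474,-0.215,0.074],[0,0,-1.25],0.0918],[[0.474,-0.215,0.074],[0,0,-1.25],0.0918],[[0.474,-0.215,0.074],[0,0,-1.25],0.0918]]'
```

```text
time: 1.03
tool_pos: [471.7, -211.6, 345.8]
tcp_rot: [3.142, 0.0, 1.587]
contact_force: [0.4, 0.2, -0.5]
grip_width: 91.5
```

```bash
python3 -m pendant '[[[0.072,0.078,0.016],[0,0,0],0.034],[[0.072,0.078,0.016],[0,0,0],0.034],[[0.072,0.078,0.016],[0,0,0],0.034],[[0.072,0.078,0.016],[0,0,0],0.034],[[0.072,0.078,0.016],[0,0,0],0.034]]'
python3 - <<'E'
from h import *
c=cam('wrist'); save(c,'w1.png'); print(c['C'].round(1),c['R'].round(2),get_obs()['tool_pos'],get_obs()['grip_width'])
print(proj(c,[[549.5,-139,50],[549,-84,50],[550,-194,50]])*1.5)
E
```

```text
time: 1.45
tool_pos: [548.2, -139.5, 329.3]
tcp_rot: [-3.14, -0.0, 1.584]
contact_force: [-0.8, 0.6, 0.3]
grip_width: 63.2
[547.1 -67.7 309. ] [[ 1.    0.01 -0.  ]
 [ 0.01 -0.96  0.27]
 [ 0.   -0.27 -0.96]] [ 547.6166065  -140.4413427   329.64966102] 59.405551827219085
[[384.09126555 284.53055215]
 [384.48812301 184.50244978]
 [383.72281655 374.2404217 ]]
```

View pics/w1.png

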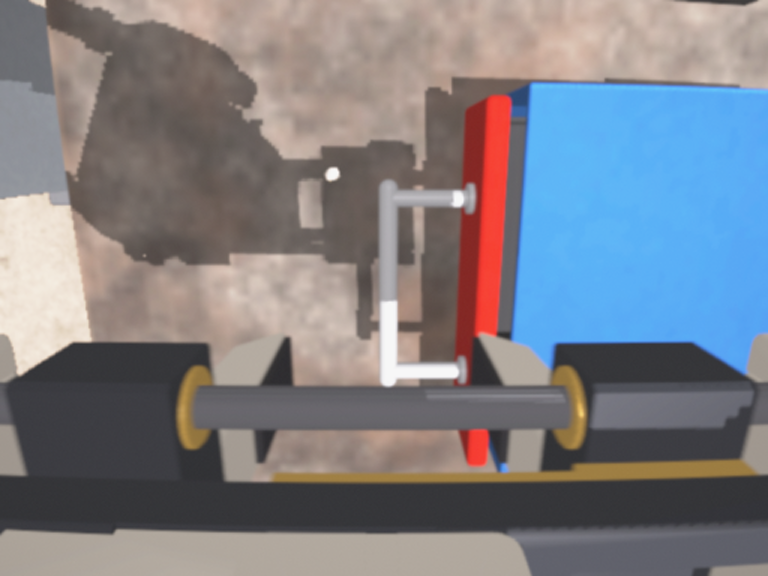

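The wrist view shows the bar as a vertical line at column 388, from row 181 to row 384. That puts it at about x=551.5, 2 mm further out than estimated and centred in y. I'll let the fingers narrow, then descend straddling the bar.

```bash
python3 -m pendant '[[[0,0.003,0],[0,0,0],0.034],[[0,0.003,0],[0,0,0],0.034],[[0,0.003,0],[0,0,0],0.034],[[0,0.003,0.02],[0,0,0],0.034],[[0,0.003,0.05],[0,0,0],0.034],[[0,0.003,0.08],[0,0,0],0.034],[[0,0.003,0.1],[0,0,0],0.034],[[0,0.003,0.12],[0,0,0],0.034],[[0,0.003,0.12],[0,0,0],0.034]]'
```

```text
time: 2.25
tool_pos: [549.1, -140.8, 206.6]
tcp_rot: [-3.135, -0.002, 1.579]
contact_force: [-1.1, 0.3, -0.2]
grip_width: 34.0
```

```bash
python3 -m pendant '[[[0,0.001,0],[0,0,0],0.0],[[0,0.001,0],[0,0,0],0.0],[[0,0.001,0],[0,0,0],0.0],[[0,0.001,0],[0,0,0],0.0],[[0,0.001,0],[0,0,0],0.0],[[0,0.001,0],[0,0,0],0.0]]'
```

```text
time: 2.75
tool_pos: [552.0, -140.7, 211.4]
tcp_rot: [3.14, 0.001, 1.581]
contact_force: [-2.1, -0.7, 7.0]
grip_width: 9.1
```

```bash
python3 -m pendant '[[[0,-0.01,0],[0,0,0],0.0],[[0,-0.03,0],[0,0,0],0.0],[[0,-0.05,0],[0,0,0],0.0],[[0,-0.07,0],[0,0,0],0.0],[[0,-0.085,0],[0,0,0],0.0],[[0,-0.1,0],[0,0,0],0.0],[[0,-0.11,0],[0,0,0],0.0],[[0,-0.117,0],[0,0,0],0.0],[[0,-0.122,0],[0,0,0],0.0],[[0,-0.126,0],[0,0,0],0.0]]'
```

```text
time: 3.58
tool_pos: [426.4, -142.3, 211.4]
tcp_rot: [3.137, 0.002, 1.581]
contact_force: [2.1, -0.3, 6.1]
grip_width: 8.8
```

```bash
python3 -m pendant '[[[0,-0.003,0],[0,0,0],0.0],[[0,-0.006,0],[0,0,0],0.0],[[0,-0.009,0],[0,0,0],0.0],[[0,-0.010,0],[0,0,0],0.0],[[0,-0.010,0],[0,0,0],0.0]]'
```

```text
time: 4.0
tool_pos: [417.0, -142.4, 211.4]
tcp_rot: [3.136, 0.002, 1.581]
contact_force: [4.3, 0.1, 6.9]
grip_width: 8.6
```

```bash
python3 -m pendant '[[[0,-0.002,0],[0,0,0],0.0],[[0,-0.004,0],[0,0,0],0.0],[[0,-0.005,0],[0,0,0],0.0],[[0,-0.005,0],[0,0,0],0.0]]'
```

```text
time: 4.33
tool_pos: [415.2, -142.3, 211.5]
tcp_rot: [3.127, 0.004, 1.579]
contact_force: [24.5, 9.7, -8.6]
grip_width: 8.9
```

The drawer has hit its stop (24 N) with the bar at about x=415. I'll relax, release, rise and look.

```bash
python3 -m pendant '[[[0,0.003,0],[0,0,0],0.0],[[0,0.003,0],[0,0,0],0.03],[[0,0.003,0],[0,0,0],0.03],[[0,0.003,0],[0,0,0],0.03],[[0,0.003,0],[0,0,0],0.03],[[0,0.003,-0.03],[0,0,0],0.03],[[0,0.003,-0.07],[0,0,0],0.04],[[0,0.03,-0.11],[0,0,0],0.06],[[0,0.07,-0.14],[0,0,0],0.06],[[0,0.1,-0.14],[0,0,0],0.06]]'; python3 -m pendant '[[[0,0.015,0],[0,0,0],0.06],[[0,0.015,0],[0,0,0],0.06],[[0,0.015,0],[0,0,0],0.06]]'
python3 - <<'E'
from h import *
c=cam('wrist'); t=cam('top'); save(c,'w2.png',1.0); save(t,'t2.png',3.0,(195,315,150,250)); print(get_obs()['tool_pos'],get_obs()['tcp_rot'])
a=cv2.imread('pics/w2.png');b=cv2.imread('pics/t2.png'); print(a.shape,b.shape)
b=cv2.resize(b,(288,240)); b=cv2.copyMakeBorder(b,0,a.shape[0]-240,0,0,0); cv2.imwrite('pics/wt2.png',np.hstack([a,b]))
np.save('w2.npy',c,allow_pickle=True)
hsv=cv2.cvtColor(c['color'],cv2.COLOR_RGB2HSV)
m=cv2.inRange(hsv,(6,150,110),(20,255,255))
for k in cv2.findContours(m,cv2.RETR_EXTERNAL,cv2.CHAIN_APPROX_NONE)[0]:
    if cv2.contourArea(k)>30:
        print(cv2.minAreaRect(k)); P=np.array([onz(c,p[0],50)[:2] for p in k],np.float32); print('z50',cv2.minAreaRect(P),P.min(0),P.max(0))
E
```

```text
time: 5.17
tool_pos: [510.4, -141.1, 354.8]
tcp_rot: [3.137, 0.003, 1.579]
contact_force: [2.2, -1.2, -0.0]
grip_width: 52.1
time: 5.42
tool_pos: [524.8, -140.6, 348.9]
tcp_rot: [-3.139, -0.001, 1.581]
contact_force: [-0.4, 0.1, -1.2]
grip_width: 59.6
[ 523.8826596  -140.70801078  348.94161842] [-3.13858013e+00 -1.01723720e-03  1.58054274e+00]
(384, 512, 3) (300, 360, 3)
((130.61538696289062, 289.076904296875), (16.473756790161133, 3.530090570449829), 78.69007110595703)
z50 ((401.15521240234375, -249.9970245361328), (3.6850342750549316, 18.463590621948242), 4.106692314147949) [ 399.2424  -259.14728] [ 403.24005 -240.76312]
((376.5000305175781, 259.0), (18.675243377685547, 3.395498752593994), 75.96376037597656)
z50 ((643.6159057617188, -214.12908935546875), (3.261082887649536, 20.697805404663086), 19.216766357421875) [ 639.98126 -223.81618] [ 647.26654 -204.43643]
((278.21722412109375, 109.61065673828125), (16.839649200439453, 42.823402404785156), 5.19442892074585)
z50 ((543.8704223632812, -75.07266998291016), (35.432132720947266, 14.247849464416504), 85.86480712890625) [536.25336 -92.79732] [551.2529  -57.20529]
```

View pics/wt2.png

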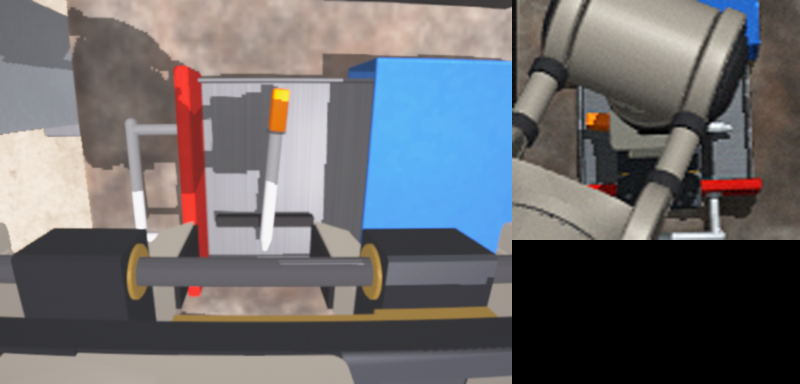

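The wrist view shows the grip at px (279,110) and the tip at (266,247). The grip's top face measures 35.4 x 14.2 mm, which matches its size, and lies at about (543.9,-75.1). I'll check the yaw with the tip.

```bash
python3 - <<'E'
from h import *
c=np.load('w2.npy',allow_pickle=True).item()
t=onz(c,(266,248),32); g=np.array([543.9,-75.1,32]); print(t,g-t,np.linalg.norm(g-t),np.arctan2((g-t)[0],(g-t)[1]))
p=onz(c,(191,120),75);print('panel',p, 'cab',onz(c,(371,150),80))
Rm=toolrot(); d=np.array([543.9,-75.1,42+159])-get_obs()['tool_pos']; print('tool delta',Rm.T@d)
E
```

```text
[ 536.76365368 -211.53081933   32.        ] [  7.13634632 136.43081933   0.        ] 136.61733383035522 0.05225980840809159
panel [474.42574756 -82.68307362  75.        ] cab [ 615.52422487 -103.95466474   80.        ]
tool delta [ 65.25927487  21.10160587 147.9451815 ]
```

```bash
python3 -m pendant '[[[0.035,0.012,0.01],[0,0,0.04],0.06],[[0.065,0.021,0.03],[0,0,0.068],0.06],[[0.065,0.021,0.06],[0,0,0.068],0.06],[[0.065,0.021,0.08],[0,0,0.068],0.06],[[0.065,0.021,0.08],[0,0,0.068],0.06]]'
python3 - <<'E'
from h import *
o=get_obs();print(o['tool_pos'],o['tcp_rot'],toolrot().T@(np.array([543.9,-75.1,201])-o['tool_pos']))
E
```

```text
time: 5.93
tool_pos: [543.0, -74.9, 265.8]
tcp_rot: [-3.132, -0.002, 1.513]
contact_force: [-0.7, -0.2, 0.4]
grip_width: 60.0
[542.98541215 -74.91346871 265.76049527] [-3.13219071e+00 -1.81070420e-03  1.51315308e+00] [-0.25079268  1.53263683 64.74859953]
```

```bash
python3 -m pendant '[[[0,0.001,0.02],[0,0,0],0.06],[[0,0.001,0.04],[0,0,0],0.06],[[0,0.001,0.055],[0,0,0],0.06],[[0,0.001,0.066],[0,0,0],0.06],[[0,0.001,0.067],[0,0,0],0.06],[[0,0.001,0.067],[0,0,0],0.06]]' && python3 -m pendant '[[[0,0,0],[0,0,0],0.0],[[0,0,0],[0,0,0],0.0],[[0,0,0],[0,0,0],0.0],[[0,0,0],[0,0,0],0.0],[[0,0,0],[0,0,0],0.0],[[0,0,0],[0,0,0],0.0],[[0,0,0],[0,0,0],0.0]]'
```

```text
time: 6.43
tool_pos: [546.3, -76.1, 203.3]
tcp_rot: [-3.141, 0.0, 1.512]
contact_force: [0.2, 0.4, 0.6]
grip_width: 59.9
time: 7.02
tool_pos: [546.5, -75.7, 203.0]
tcp_rot: [3.141, 0.0, 1.513]
contact_force: [0.4, -0.4, 0.5]
grip_width: 17.7
```

```bash
python3 -m pendant '[[[0,0,0],[0,0,0],0.0],[[0,0,0],[0,0,0],0.0],[[0,0,0],[0,0,0],0.0],[[0,0,0],[0,0,0],0.0]]' && python3 -m pendant '[[[0,0,-0.02],[0,0,0],0.0],[[0,0,-0.05],[0,0,0],0.0],[[0,0,-0.08],[0,0,0],0.0],[[0,0,-0.11],[0,0,0],0.0],[[0,0,-0.13],[0,0,0],0.0],[[0,0,-0.13],[0,0,0],0.0]]'
```

```text
time: 7.35
tool_pos: [546.4, -75.6, 202.9]
tcp_rot: [-3.141, 0.0, 1.513]
contact_force: [0.2, 0.4, 1.1]
grip_width: 13.6
time: 7.85
tool_pos: [547.4, -75.9, 337.4]
tcp_rot: [3.133, 0.002, 1.513]
contact_force: [0.3, -0.5, -1.2]
grip_width: 13.7
```

The rod is held at 13.7 mm opening and lifted. I'll carry it high so the wrist camera is above the bracket and can measure it closely.

```bash
python3 -m pendant '[[[-0.03,-0.005,-0.03],[0,0,0],0.0],[[-0.07,-0.01,-0.063],[0,0,0],0.0],[[-0.11,-0.015,-0.063],[0,0,0],0.0],[[-0.15,-0.02,-0.063],[0,0,0],0.0],[[-0.19,-0.026,-0.063],[0,0,0],0.0],[[-0.23,-0.031,-0.063],[0,0,0],0.0],[[-0.27,-0.037,-0.063],[0,0,0],0.0],[[-0.31,-0.043,-0.063],[0,0,0],0.0],[[-0.35,-0.05,-0.063],[0,0,0],0.0],[[-0.37,-0.051,-0.063],[0,0,0],0.0]]' && python3 -m pendant '[[[0,0,0],[0,0,0],0.0],[[0,0,0],[0,0,0],0.0],[[0,0,0],[0,0,0],0.0]]'
python3 - <<'E'
from h import *
c=cam('wrist'); save(c,'w3.png',1.5); np.save('w3.npy',c,allow_pickle=True); print(c['C'],get_obs()['tool_pos'],get_obs()['tcp_rot'])
E
```

```text
time: 8.68
tool_pos: [471.9, -446.5, 393.7]
tcp_rot: [-3.139, -0.0, 1.509]
contact_force: [-0.2, 1.0, -0.7]
grip_width: 13.8
time: 8.93
tool_pos: [474.3, -441.4, 394.6]
tcp_rot: [-3.14, -0.002, 1.513]
contact_force: [0.2, 0.1, -1.2]
grip_width: 13.5
[ 478.24399009 -369.68838903  374.34593265] [ 474.51754621 -440.97437266  395.09264221] [-3.14066460e+00 -1.50436617e-03  1.51386359e+00]
```

View pics/w3.png

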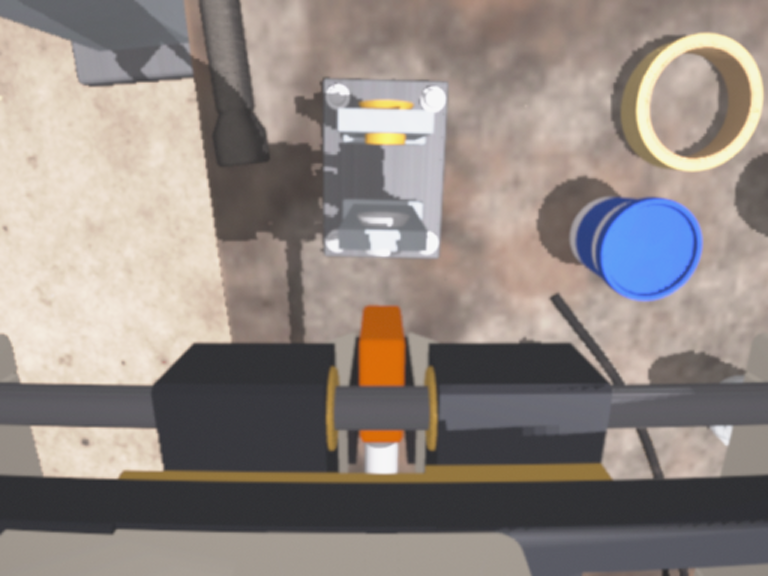

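The wrist view shows the bracket base corners at (322,79), (446,80), (438,258) and (324,256), and the brass lug top from (338,109) to (434,132). The orange grip is held between the pads.

```bash
cat > m2.py <<'E'
from h import *
c=np.load('w3.npy',allow_pickle=True).item()
def show(n,z,pts):
    P=np.array([onz(c,np.array(p)/1.5,z)[:2] for p in pts]); print(n,P.round(1).tolist(),'mean',P.mean(0).round(1)); return P
B=show('base',10,[(322,79),(446,80),(438,258),(324,256)])
print('edges',[np.linalg.norm(B[i]-B[(i+1)%4]).round(1) for i in range(4)],'yaw',cv2.minAreaRect(B.astype(np.float32)))
L=show('brass lug top',142,[(338,109),(434,109),(434,132),(338,132)])
print('lug slope dy/dx',(L[1]-L[0])[::-1])
# finer: bright lug-top mask, bushing orange mask
im=c['color'].astype(int); hsv=cv2.cvtColor(c['color'],cv2.COLOR_RGB2HSV)
roi=np.zeros((384,512),np.uint8); roi[60:100,215:300]=255
o=cv2.inRange(hsv,(14,120,100),(30,255,255))&roi
k=np.argwhere(o>0)[:,::-1]; print('brass px',k.min(0)*1.5,k.max(0)*1.5)
roi[:]=0; roi[72:89,218:298]=255
g=((im.min(2)>165)&(im.max(2)-im.min(2)<45)).astype(np.uint8)*255&roi
cs=max(cv2.findContours(g,cv2.RETR_EXTERNAL,cv2.CHAIN_APPROX_NONE)[0],key=cv2.contourArea)
P=np.array([onz(c,p[0],142)[:2] for p in cs],np.float32); print('lugtop mask rect',cv2.minAreaRect(P),cv2.boundingRect(cs))
# steel lug
for n,z,p in [('brass top front',142,[(385,108),(385,133)]),('grip back end top corners z',0,[(0,0)])][:1]: show(n,z,p)
Rm=toolrot(); print(Rm.round(4).tolist())
E
python3 m2.py; python3 - <<'E'
import sys; sys.path.insert(0,'.')
from h import *
c=np.load('w3.npy',allow_pickle=True).item()
save(c,'/../w3c.png',6,(205,305,45,180)); 
E
mv w3c.png pics/ 2>/dev/null; ls pics
```

```text
base [[439.2, -315.4], [527.2, -321.2], [517.5, -450.4], [429.4, -443.6]] mean [ 478.3 -382.7]
edges [np.float64(88.2), np.float64(129.5), np.float64(88.4), np.float64(128.6)] yaw ((478.2934265136719, -382.518310546875), (129.5431671142578, 88.38290405273438), 85.69822692871094)
brass lug top [[459.6, -348.5], [503.6, -351.1], [503.2, -361.3], [458.8, -358.7]] mean [ 481.3 -354.9]
lug slope dy/dx [-2.59752898 44.01305329]
brass px [360.  100.5] [411.  142.5]
lugtop mask rect ((481.2816162109375, -354.67462158203125), (10.683515548706055, 54.712181091308594), 86.64910125732422) (218, 72, 80, 17)
brass top front [[481.1, -349.4], [480.5, -360.4]] mean [ 480.8 -354.9]
[[0.0569, 0.9984, -0.0008], [0.9984, -0.0569, 0.0016], [0.0015, -0.0009, -1.0]]
br.png
scbr.png
scene1.png
t2.png
top1.png
topbr.png
w1.png
w2.png
w3.png
w3c.png
wt2.png
```

View pics/w3c.png

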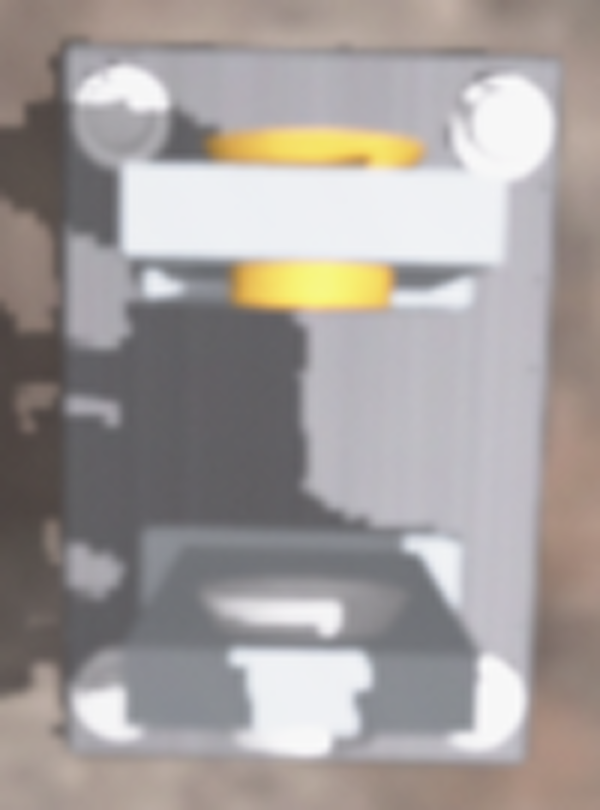

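```bash
cat > m3.py <<'E'
from h import *
c=np.load('w3.npy',allow_pickle=True).item()
q=lambda pts,z: np.array([onz(c,np.array(p)/6+[205,45]-0.4,z)[:2] for p in pts])
B=q([(65,45),(560,62),(525,765),(68,752)],10); Bl=q([(122,162),(507,168),(503,264),(122,258)],142); S=q([(127,643),(475,650),(475,735),(130,725)],142)
br=q([(208,148),(425,155)],120); br2=q([(232,285),(390,290)],120)
for n,P in zip('base brasslug steellug mouthring inner'.split(),(B,Bl,S,br,br2)): print(n,P.mean(0).round(1),'w',np.linalg.norm(P[1]-P[0]).round(1),'ang',np.arctan2(*(P[1]-P[0])[::-1]).round(3))
y=Bl.mean(0)-S.mean(0); print('sep',np.linalg.norm(y),'yaw',-np.arctan2(y[0],y[1]))
y=(B[0]+B[1]-B[2]-B[3])/2; print('base len',np.linalg.norm(y),'yaw',-np.arctan2(y[0],y[1]))
m=(Bl.mean(0)+S.mean(0))/2; print('mid lugs',m)
E
python3 m3.py
```

```text
base [ 478.7 -382.8] w 88.1 ang -0.092
brasslug [ 481.  -354.7] w 44.2 ang -0.074
steellug [ 476.4 -410.1] w 42.3 ang -0.079
mouthring [ 482.  -345.9] w 27.2 ang -0.09
inner [ 480.4 -362.4] w 20.1 ang -0.09
sep 55.55845642959232 yaw -0.08300625975387185
base len 128.20064851106605 yaw -0.08157557967306472
mid lugs [ 478.66925007 -382.39258965]
```

```bash
python3 - <<'E'
from h import *
c=np.load('w3.npy',allow_pickle=True).item()
h=cv2.cvtColor(c['color'],cv2.COLOR_RGB2HSV); m=cv2.inRange(h,(4,170,80),(16,255,255))
for r in (215,222,228,234,240,275,285,290):
    k=np.where(m[r,220:290])[0]+220
    if len(k): 
        z=242; a=onz(c,(k.min()-.5,r),z); b=onz(c,(k.max()+.5,r),z); print(r,k.min(),k.max(),((a+b)/2)[:2].round(2),np.linalg.norm(b-a).round(1))
o=np.array([474.5,-441.0]); Rm=toolrot(); 
print('tool origin',get_obs()['tool_pos'],'tool x',Rm[:2,0])
E
```

```text
215 242 266 [ 475.33 -417.28] 11.0
222 241 268 [ 475.36 -420.56] 12.4
228 239 269 [ 474.97 -423.39] 13.8
234 239 269 [ 474.8  -426.26] 13.8
240 239 269 [ 474.63 -429.16] 13.9
290 240 267 [ 472.87 -454.77] 13.2
tool origin [ 474.51754621 -440.97437266  395.09264221] tool x [0.05690192 0.99837864]
```

The bracket is centred at about (479.2,-382.5) with a yaw of -0.082. The lug separation measures 55.6 mm against the 56 given. I'll go to the pre-insertion pose: rod on the bore line with the tip 35 mm short of the brass mouth.

```bash
python3 -m pendant '[[[0.04,0.001,0],[0,0,0.005],0.0],[[0.08,0.002,0],[0,0,0.01],0.0],[[0.12,0.003,0],[0,0,0.015],0.0],[[0.16,0.004,0],[0,0,0.02],0.0],[[0.2,0.005,0],[0,0,0.0245],0.0],[[0.24,0.006,0],[0,0,0.0245],0.0],[[0.27,0.0067,0],[0,0,0.0245],0.0],[[0.27,0.0067,0.04],[0,0,0.0245],0.0],[[0.27,0.0067,0.08],[0,0,0.0245],0.0],[[0.27,0.0067,0.104],[0,0,0.0245],0.0]]' && python3 -m pendant '[[[0,0,0],[0,0,0],0.0],[[0,0,0],[0,0,0],0.0],[[0,0,0],[0,0,0],0.0]]'
python3 - <<'E'
from h import *
s=cam('scene'); t=cam('top'); o=get_obs(); print(o['tool_pos'],o['tcp_rot'])
np.save('s4.npy',s,allow_pickle=True); np.save('t4.npy',t,allow_pickle=True)
save(s,'s4.png',4,(250,350,110,210)); save(t,'t4.png',4,(290,390,180,280))
cv2.imwrite('pics/st4.png',np.hstack([cv2.imread('pics/s4.png'),cv2.imread('pics/t4.png')]))
u=np.array([-.0819,.9966,0]); u[0]*=-1
tip=np.array([496.5,-172.2,120])-u*138
print('pred tip scene',(proj(s,tip)-[250,110])*4,'top',(proj(t,tip)-[290,180])*4+[400,0])
b=np.array([479.2,-382.5,120])+u*38; print('pred mouth',(proj(s,b)-[250,110])*4,(proj(t,b)-[290,180])*4+[400,0])
E
```

```text
time: 9.82
tool_pos: [495.5, -169.9, 289.5]
tcp_rot: [-3.139, -0.001, 1.492]
contact_force: [-0.5, 0.6, -3.1]
grip_width: 13.6
time: 10.07
tool_pos: [497.1, -172.6, 293.7]
tcp_rot: [3.139, 0.001, 1.489]
contact_force: [0.7, 0.1, -1.5]
grip_width: 13.7
[ 497.06955394 -173.01789733  294.11124744] [3.13767934e+00 1.70862485e-03 1.48858226e+00]
pred tip scene [[214.89195258 184.33645539]] top [[552.23468109 143.79395967]]
pred mouth [[242.72526433 166.05068744]] [[610.40078762 146.9148352 ]]
```

View pics/st4.png

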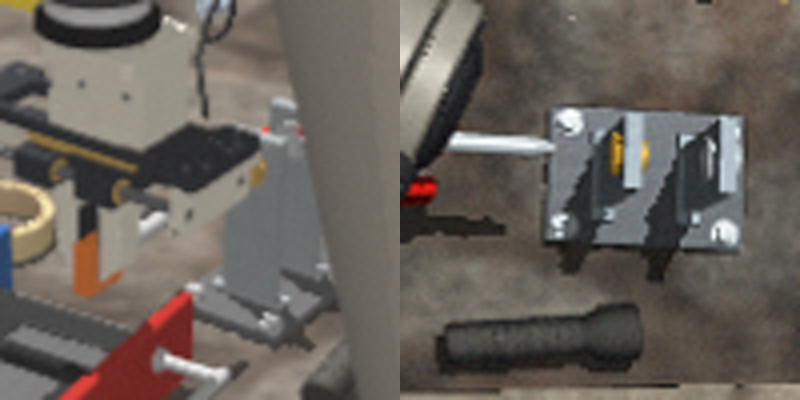

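In the top view (right panel) the tip is at (550,147) and the mouth at (611,150). Both sit about 3 px below where I predicted, so the lateral alignment is consistent. The tip is hidden in the scene view. I'll let the arm settle to check its height.

```bash
python3 -m pendant '[[[0,0,0],[0,0,0],0.0],[[0,0,0],[0,0,0],0.0],[[0,0,0],[0,0,0],0.0],[[0,0,0],[0,0,0],0.0],[[0,0,0],[0,0,0],0.0],[[0,0,0],[0,0,0],0.0]]'
python3 - <<'E'
from h import *
c=cam('wrist'); o=get_obs(); print(o['tool_pos'],o['tcp_rot'],o['contact_force'],o['moment'])
p=np.array(o['tool_pos']); x=toolrot()[:,0]; g=p+[0,0,-171]; tip=g-138*x
u=np.array([.0819,.9966,0]); C=np.array([479.2,-382.5,120]); 
for n,q in (('grip',g),('tip',tip)):
    d=q-C; print(n,q.round(1),'along',(d@u).round(1),'lat',(d@[.9966,-.0819,0]).round(2),'dz',d[2].round(2))
E
```

```text
time: 10.67
tool_pos: [496.4, -173.0, 291.9]
tcp_rot: [3.142, 0.0, 1.488]
contact_force: [-0.2, 0.1, -1.8]
grip_width: 13.7
[ 496.42734832 -172.96157575  291.90124022] [-3.14151907e+00  4.78508620e-05  1.48824291e+00] [ 0.13560089 -0.55833508 -1.32035996] [-0.00525358 -0.13928987 -0.03907761]
grip [ 496.4 -173.   120.9] along 210.2 lat 0.01 dz 0.9
tip [ 485.  -310.5  120.9] along 72.2 lat -0.07 dz 0.91
```

```bash
python3 -m pendant '[[[-0.01,0,0.0008],[0,0,0],0.0],[[-0.02,0,0.0008],[0,0,0],0.0],[[-0.03,0,0.0008],[0,0,0],0.0],[[-0.035,0,0.0008],[0,0,0],0.0],[[-0.04,0,0.0008],[0,0,0],0.0],[[-0.044,0,0.0008],[0,0,0],0.0],[[-0.048,0,0.0008],[0,0,0],0.0],[[-0.048,0,0.0008],[0,0,0],0.0]]'
python3 - <<'E'
from h import *
t=cam('top'); o=get_obs(); print(o['tool_pos'],o['contact_force'],o['moment'])
s=cam('scene'); save(s,'s5.png',4,(250,350,110,210)); save(t,'t5.png',4,(290,390,180,280))
cv2.imwrite('pics/st5.png',np.hstack([cv2.imread('pics/s5.png'),cv2.imread('pics/t5.png')]))
E
```

```text
time: 11.38
tool_pos: [492.4, -221.5, 291.1]
tcp_rot: [3.141, 0.0, 1.488]
contact_force: [0.1, -0.2, -0.6]
grip_width: 13.7
[ 492.42276558 -221.05922141  291.11717057] [-0.21099096 -0.2131626  -1.93254101] [ 0.03609274 -0.05728123 -0.05493835]
```

View pics/st5.png

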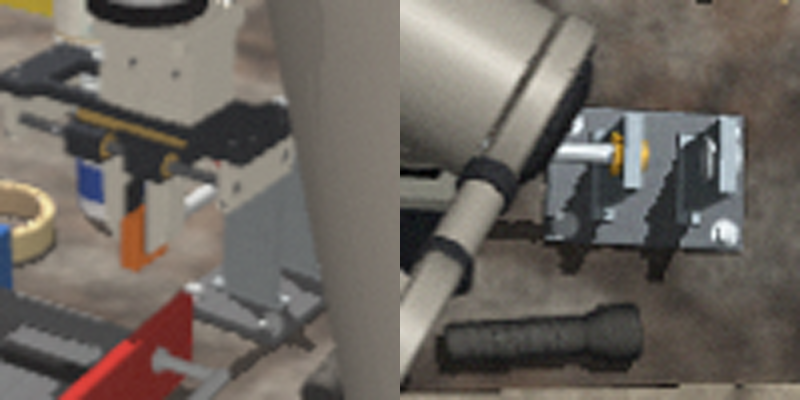

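The rod has entered the brass mouth, centred at (612,152) in the right panel, with no contact force. I'll continue in small steps.

```bash
python3 -m pendant '[[[-0.004,0,0],[0,0,0],0.0],[[-0.008,0,0],[0,0,0],0.0],[[-0.012,0,0],[0,0,0],0.0],[[-0.016,0,0],[0,0,0],0.0],[[-0.02,0,0],[0,0,0],0.0],[[-0.02,0,0],[0,0,0],0.0]]'
```

```text
time: 11.98
tool_pos: [490.8, -241.5, 291.1]
tcp_rot: [3.141, 0.0, 1.488]
contact_force: [-0.2, -0.1, -1.4]
grip_width: 13.7
```

```bash
python3 -m pendant '[[[-0.004,0,0],[0,0,0],0.0],[[-0.008,0,0],[0,0,0],0.0],[[-0.012,0,0],[0,0,0],0.0],[[-0.015,0,0],[0,0,0],0.0],[[-0.015,0,0],[0,0,0],0.0]]'; python3 -c "
from h import *
o=get_obs();print(o['tool_pos'],o['contact_force'],o['moment'])"
```

```text
time: 12.4
tool_pos: [489.5, -256.3, 291.1]
tcp_rot: [3.141, 0.0, 1.488]
contact_force: [-1.0, 0.8, -0.7]
grip_width: 13.8
[ 489.54734013 -256.32211864  291.10576202] [-0.9521993   0.81344318 -0.70943613] [ 0.00451311 -0.08542169  0.021984  ]
```

```bash
python3 -m pendant '[[[-0.004,0,0],[0,0,0],0.0],[[-0.008,0,0],[0,0,0],0.0],[[-0.012,0,0],[0,0,0],0.0],[[-0.016,0,0],[0,0,0],0.0],[[-0.02,0,0],[0,0,0],0.0],[[-0.02,0,0],[0,0,0],0.0]]'
```

```text
time: 12.9
tool_pos: [487.9, -276.4, 291.1]
tcp_rot: [3.141, 0.0, 1.488]
contact_force: [-0.1, 0.5, -1.3]
grip_width: 13.8
```

```bash
python3 -m pendant '[[[-0.004,0,0],[0,0,0],0.0],[[-0.008,0,0],[0,0,0],0.0],[[-0.012,0,0],[0,0,0],0.0],[[-0.016,0,0],[0,0,0],0.0],[[-0.02,0,0],[0,0,0],0.0],[[-0.022,0,0],[0,0,0],0.0],[[-0.022,0,0],[0,0,0],0.0]]'; python3 - <<'E'
from h import *
o=get_obs();print(o['tool_pos'],o['contact_force'],o['moment'],o['grip_width'])
s=cam('scene'); t=cam('top'); np.save('t6.npy',t,allow_pickle=True)
save(s,'s6.png',1.2); save(t,'t6.png',4,(290,390,180,280))
a=cv2.resize(cv2.imread('pics/s6.png'),(400,300)); a=cv2.copyMakeBorder(a,0,100,0,0,0)
cv2.imwrite('pics/st6.png',np.hstack([a,cv2.imread('pics/t6.png')]))
u=np.array([.0819,.9966,0]); C=np.array([479.2,-382.5,120])
for a in (-38,-48,-55): print(a,(proj(t,C+u*a)-[290,180])*4+[400,0])
E
```

```text
time: 13.48
tool_pos: [486.1, -298.0, 291.1]
tcp_rot: [3.142, 0.0, 1.488]
contact_force: [-0.4, 0.4, -1.8]
grip_width: 13.6
[ 486.05259567 -298.03989107  291.09511038] [-0.37374913  0.35148845 -1.78830224] [ 0.02304162 -0.10204269  0.01309632] 13.571542084195617
-38 [[736.20234178 153.52363363]]
-48 [[752.69268073 154.38184029]]
-55 [[764.22532654 154.98089734]]
```

View pics/st6.png

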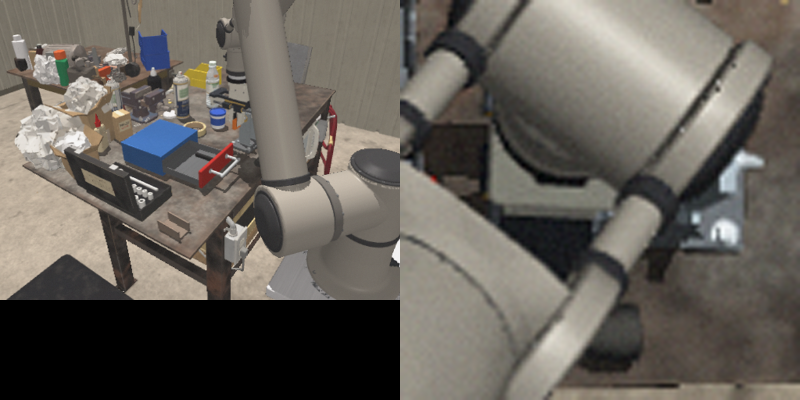

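The top view shows the tip sticking out beyond the steel bushing at (763,160), or about bracket y=-54. As a last check I'll measure the drawer extension from the saved wrist views and the present state.

```bash
python3 - <<'E'
from h import *
c=np.load('w2.npy',allow_pickle=True).item(); h=cv2.cvtColor(c['color'],cv2.COLOR_RGB2HSV)
red=cv2.inRange(h,(0,150,60),(4,255,255))|cv2.inRange(h,(174,150,60),(180,255,255)); blue=cv2.inRange(h,(100,150,100),(125,255,255))
for r in (90,120,150,180):
    k=np.where(red[r,150:230])[0]+150; b=np.where(blue[r,300:500])[0]+300
    A=onz(c,(k.max()+.5,r),75); B=onz(c,(b.min()-.5,r),80); print(r,k.min(),k.max(),b.min(),A[0].round(1),B[0].round(1),'front(z75)',onz(c,(k.min()-.5,r),75)[0].round(1))
w=cam('wrist'); t=cam('top'); save(w,'w7.png'); 
E
```

```text
90 175 200 374 482.5 613.0 front(z75) 462.6
120 177 201 372 482.6 613.6 front(z75) 463.1
150 179 202 369 482.7 613.5 front(z75) 463.5
180 181 204 366 483.5 613.6 front(z75) 463.8
```

View pics/w7.png

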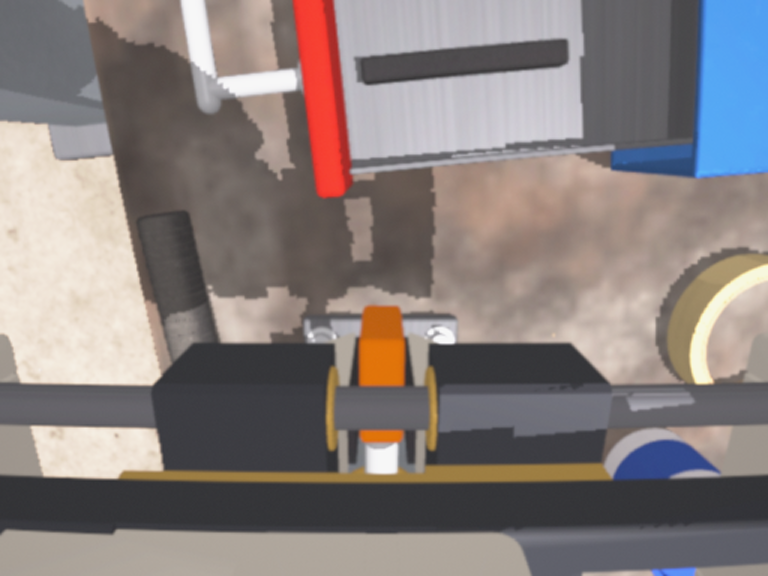

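```bash
python3 -c "
from plant import *
print(get_obs()['contact_force'],get_obs()['grip_width'],get_obs()['time']); print(close_job())"
```

```text
[-0.38825553  0.00343976 -0.88123501] 13.89139031183136 13.6833
the job is handed in; nothing more can be done
None
```

I pulled the drawer out to its stop and took the rod from it by the orange grip. I then threaded it through the brass bushing and on through the steel one, and handed the job in at about 13.7 s with the grip still held.

**Rod:** the arm's pose puts the tip at bracket y ≈ -53 mm, about 15 mm beyond the steel bushing. The last top picture shows it sticking out at about -54 mm. Contact force stayed below 2 N during insertion, and the grip opening read 13.9 mm on the 14 mm grip.

**Drawer:** it met its stop with about 24 N. The gap from panel to cabinet measured about 138.5 mm against the nominal 140, within calibration error. The last wrist picture shows it still out.

**Not fully checked:** the tip's height could not be seen directly in the scene view because the gripper hid it. I inferred it from the arm's pose and the near-zero contact force. I did not measure the bystanders at the end. The tape, torch and tub showed in the last wrist view and the channel offcut in the last scene view, and nothing was seen or felt to touch them.

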